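# Dry-fit the last two stones of the inlay panels

### The job

Finish the two small stone inlay panels on their sloping stands: pick up each loose stone by the wooden block stuck on its top, turn it to match the outline of the gap of its own shape, and set it fully down so that it lies flush with the stones around it. Let go of both, and leave the spray bottle, the bowl and the sanding pad where they are.

Things in the scene. Friction and masses are not known exactly. Their poses are not given: they have to be found in the camera images.
- t_block (a point): T-shaped loose marble stone, 15 mm thick, about 140 g, lying flat, a wooden block (24 x 24 mm, 36 tall, sides along x and y) glued on top. The point is the block's centre, 33 mm above the stone's underside. z: up out of its top. The bar, 87 x 27 mm, lies along y, centred under the block; the stem, 27 mm wide, leaves the bar's middle to +x and ends 43.5 mm from the block's centre
- l_block (a point): L-shaped loose marble stone, 15 mm thick, about 140 g, lying flat, same wooden block (24 x 24 x 36 mm, sides along x and y) on top. The point is the block's centre, 33 mm above the stone's underside. z: up out of its top. The bar, 87 x 27 mm, lies along y, centred under the block; the stem, 27 mm wide, leaves the bar's +y end to +x, ends 43.5 mm from the bar's middle line
- t_gap (a point): T-shaped gap, 15 mm deep, dark wood bed, in a fixed stone panel (170 mm wide, 140 mm up the slope) sloping 30 degrees to face the robot. Outline: the T stone's with 2.5 mm to spare all round. The point is on the bed, below where the block's centre belongs. z: out of the panel, square to it; x: up the slope. A seated T stone has its axes along these, its block's centre 33 mm out along z
- l_gap (a point): L-shaped gap, 15 mm deep, dark wood bed, in a second such panel (170 x 140 mm, sloping 30 degrees to face the robot). Outline: the L stone's with 2.5 mm to spare all round. The point is on the bed, below where the block's centre belongs. z: out of the panel, square to it; x: up the slope. A seated L stone has its axes along these, its block's centre 33 mm out along z
- spray: spray bottle, clear plastic with a black cap, 56 mm across, 150 mm tall, origin at the centre of its foot; a bystander
- bowl: white bowl, 100 mm across, 50 mm tall, origin at the centre of its foot; a bystander
- handpad: grey sanding hand pad, 90 x 55 x 28 mm, origin at the centre of its underside; a bystander

How it is judged:
By the outcome, as a careful person would: the job done as asked, in the order asked, and still so for the second after the job is handed in, with the robot touching nothing.
It also fails if it takes over 53 s, if anything falls off the work surface, if the arm or the gripper's body presses on something with over 40 N, if the wrist force passes 120 N, or if a joint passes its speed limit or range.

### The arm

A 7-joint arm with a two-finger parallel gripper is mounted at the origin on the work surface. World frame = base frame: x ahead of the robot, y to its left, z up, the work surface at z = 0. Lengths are in m, angles in rad, forces in N, time in s.
With the tool pointing down it reaches from about 0.4 to 0.85 m from the base axis. Payload 10.4 kg.
Tool frame: the origin (TCP) lies at the very end of the fingers, on their centre line; the grasp point (between the pads) lies 19 mm behind it; z points along the fingers, y is the line along which they close (so a half turn about z gives the same grasp; the last joint's range is limited). The gripper opens to 87 mm and grips with 3 to 60 N. Pads are 19 mm wide; open, the fingers measure 117 mm over their backs; the gripper's body (75 mm by 190 mm) begins 51 mm behind the grasp point.
Start: joints at [1.266, 0.332, -0.065, 1.46, 0.022, 1.35, -0.088], TCP at [0.174, -0.6, 0.223] pointing down, gripper open.
Joint ranges: [-2.6, 2.6], [-0.5, 2.12], [-1.47, 1.34], [0.16, 2.42], [-1.27, 4.41], [0.06, 2.06], [-2.6, 2.6]. Speed limits (rad/s): [2.22, 2.22, 2.79, 2.79, 3.14, 3.14, 3.14].

### API

Orientations are given as a unit quaternion [x, y, z, w].
In Python, from bench import * gives the robot as it stands.
- The arm moves only by the tool step_arm, never from a script. Its arguments are lists of equal length, an entry for each row: "delta_pos": the shift along the world's x, y, z in units of 25 mm (1.0 is 25 mm), a list of three; "turn": the turn about the world's z in units of 0.12 rad (1.0 is 0.12 rad). In form: {"delta_pos": [[tx, ty, tz], ...], "turn": [turn, ...]}. A call has 1 to 12 rows; each row shifts and turns the commanded pose from where the row before left it; what a row does not reach is not made up. A row lasts 1/10 s, in which the tool goes at most 50 mm and 8.59 degrees, less where a joint would pass 70% of its speed; a pose out of reach is approached as far as the arm can. A call with a number of a shift or a turn outside -1 to 1 is refused whole. A call with a gripper value outside its range is refused whole. "grip" is the closure, from 0 (fully open) to 1 (shut), set as the call begins (left out, the last holds). The fingers move at their own pace and stop on an object; "newtons" is the grip in N (left out, the last holds). Time passes only in rows, so rows that do not move let the fingers close. It gives the time, the measured TCP pose, the force, the opening and the grip force at its end, in the units of the state.
- read_state(): the state, without advancing time (a new reading comes with each control period).
- camera(name): name is "scene" or "top" or "wrist"; returns a dict with "image" (480x640x3 uint8, red, green, blue), "z_map" (480x640 float32, m along the optical axis (not along the pixel's ray), 0 where there is no reading), "mtx" (3x3 intrinsics, pixels), "view" (4x4, takes a point from world to camera coordinates). Camera axes: x right, y up, looking along -z (the intrinsics and any distortion apply to the point x, -y, -z); pixel columns grow to the right and rows downward; lengths in m; the calibration is good to about 2 mm. The wrist camera is an equidistant fisheye: a pixel r from the principal point sees the ray r / f radians off the axis. A picture is of the moment at which its call begins.
- close_job(): hands the job in; it is judged then, once.
The state is a dict: "time": time; "joint_positions": joint angles; "joint_vel": joint speeds; "joint_torque": joint torques, N m; "ee_pos": TCP position; "eef_rot": TCP orientation; "ft_force": force on the tool from outside, world axes, zero at the start; "torque": the same for the moment, N m; "width": finger opening in m; "grip_force": force on a finger pad.
Only numpy, scipy, OpenCV 4.12 (cv2) and the standard library are available. Lean on these libraries where they do the work, as an engineer would, in place of code of your own. Each camera call takes 0.05 s, during which the arm holds its last target. There are 200 camera calls.

## Working session

There is one attempt and no reset: what is moved stays moved. The work goes in short steps, Python scripts to look and compute and a tool call to move; the robot and the scene stay as the last step left them, time stands still between calls to the robot, and variables do not carry over. Pictures are saved under pics/ and viewed, at most 10 in all, crops included, and the job is handed in when it is done.

Besides the shell and the picture viewer there is one more tool, called after "Request:" as name(argument=value, ...) on one line, values as JSON. step_arm: Moves the arm, as the interface text tells. Shifts and turns lie within -1 to 1; 1 stands for 25 mm of shift or 0.12 rad of turn. Its arguments: {"type":"object","properties":{"delta_pos":{"type":"array"},"turn":{"type":"array"},"grip":{"type":"number"},"newtons":{"type":"number"}},"required":["delta_pos","turn"]}

```bash
mkdir -p pics
python3 - <<'E'
from bench import *
import cv2,numpy as np
for n in ["scene","top"]:
    c=camera(n); cv2.imwrite(f"pics/{n}0.png",c["image"][:,:,::-1]); np.savez(f"{n}0.npz",**c)
    print(n,c["mtx"].tolist(),np.round(c["view"],3).tolist(),c.keys())
s=read_state(); print(s)
E
```

```text
scene [[503.94548390671775, 0.0, 318.9279851450142], [0.0, 503.94548390671775, 247.83849138904193], [0.0, 0.0, 1.0]] [[0.64, 0.768, -0.003, -0.336], [-0.573, 0.48, 0.664, 0.281], [0.512, -0.423, 0.748, -1.291], [0.0, 0.0, 0.0, 1.0]] dict_keys(['image', 'z_map', 'mtx', 'view'])
top [[584.6492008863182, 0.0, 324.08420928005216], [0.0, 584.6492008863182, 241.53832611907933], [0.0, 0.0, 1.0]] [[-0.023, -1.0, 0.02, 0.003], [0.994, -0.021, 0.109, -0.556], [-0.108, 0.023, 0.994, -1.169], [0.0, 0.0, 0.0, 1.0]] dict_keys(['image', 'z_map', 'mtx', 'view'])
{'time': 0.1, 'joint_positions': array([ 1.26634943,  0.33280601, -0.06468538,  1.46082533,  0.02161378,
        1.34987454, -0.08852122]), 'joint_vel': array([-0.00100492, -0.00287338,  0.00104039, -0.0023967 , -0.00118474,
        0.00127551,  0.00014182]), 'joint_torque': array([ 3.30667390e-03, -6.24546647e+01,  2.61517492e-02, -3.90720606e+01,
       -6.13851473e-02,  3.65926197e-02,  6.46424337e-05]), 'ee_pos': array([ 0.17372662, -0.6000335 ,  0.2218504 ]), 'eef_rot': array([ 9.90087476e-01,  1.40450772e-01, -1.20515806e-04, -5.96701305e-04]), 'ft_force': array([0.29557875, 1.05825747, 0.47728795]), 'torque': array([-0.02011976,  0.00017034,  0.00179293]), 'grip_force': 0.0, 'width': 0.08708059201740438}
```

View pics/top0.png

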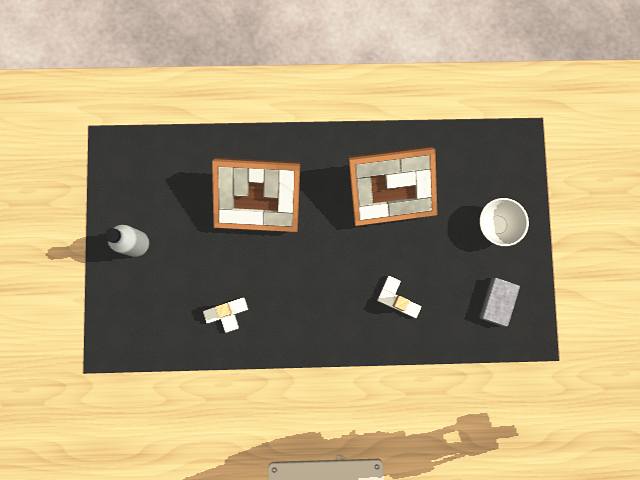

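View pics/scene0.png

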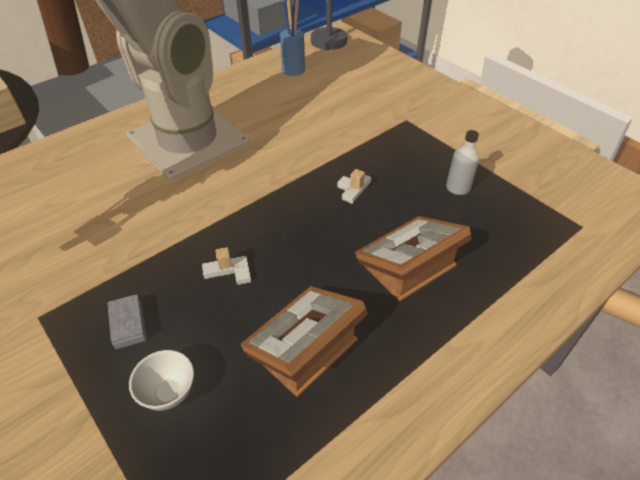

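The top view shows the T stone with its block at about (223,311) and the L stone with its block at about (402,303). The T gap is at about (256,195) and the L gap at about (393,187). The bystanders sit well to the sides. I'll get coarse poses from these images next.

```bash
cat > h.py <<'E'
import numpy as np,cv2
def cloud(c,fish=False):
    h,w=c["z_map"].shape; K=c["mtx"]; v,u=np.mgrid[:h,:w].astype(float)
    x=(u-K[0,2])/K[0,0]; y=(v-K[1,2])/K[1,1]; z=c["z_map"].astype(float)
    if fish:
        t=np.hypot(x,y); s=np.where(t>1e-9,np.tan(np.minimum(t,1.5))/np.maximum(t,1e-9),1); x=x*s;y=y*s
    P=np.stack([x*z,-y*z,-z,np.ones_like(z)],-1)
    return (P@np.linalg.inv(c["view"]).T)[...,:3]
def wood(c):
    hsv=cv2.cvtColor(c["image"],cv2.COLOR_RGB2HSV)
    return hsv
E
python3 - <<'E'
from h import *
for n in ["top","scene"]:
    c=dict(np.load(n+"0.npz")); P=cloud(c)
    if n=="top":
        pts=dict(tblk=(223,311),lblk=(402,303),tgap=(257,200),lgap=(385,190),bowl=(504,222),pad=(500,302),mat=(310,300),spray=(125,235),Tbar1=(207,318),Tbar2=(245,302),Tstem=(231,326),Lb1=(417,312),Lc=(386,297),Lstem=(392,281))
        for k,(u,v) in pts.items(): print(k,P[v,u].round(4),c["image"][v,u])
        I=c["image"].astype(int)
        for nm,(u0,v0,u1,v1) in dict(T=(205,150,308,240),L=(340,140,445,232)).items():
            Q=P[v0:v1,u0:u1].reshape(-1,3); Q=Q[Q[:,2]>.03]
            # robust plane z=ax+by+c on upper surface
            m=np.ones(len(Q),bool)
            for t in [.02,.01,.006,.004,.003,.003]:
                s=np.linalg.lstsq(np.c_[Q[m,:2],np.ones(m.sum())],Q[m,2],rcond=None)[0]
                r=Q[:,2]-np.c_[Q[:,:2],np.ones(len(Q))]@s; m=np.abs(r-(np.median(r)if t>.01 else 0))<t
            nn=np.array([-s[0],-s[1],1]);nn/=np.linalg.norm(nn)
            print(nm,s,"tilt",np.degrees(np.arccos(nn[2])),"yaw of upslope",np.degrees(np.arctan2(s[1],s[0])),m.sum(),len(Q),r[m].std())
            rect=cv2.minAreaRect(Q[m][:,:2].astype(np.float32));print(rect)
            g=r*nn[2]<-.008; g&=r*nn[2]>-.022; print("gap cen",Q[g].mean(0),g.sum(),np.median(r[g]*nn[2]))
E
```

```text
tblk [0.4194 0.1954 0.0461] [254 240 173]
lblk [ 0.4271 -0.1617  0.0521] [253 234 165]
tgap [0.6411 0.1249 0.0527] [101  64  42]
lgap [ 0.657  -0.1357  0.0513] [122  78  50]
bowl [ 0.5928 -0.3924  0.0032] [226 221 200]
pad [ 0.4246 -0.365   0.0328] [185 182 180]
mat [0.4377 0.0219 0.0005] [56 56 52]
spray [0.5671 0.3692 0.116 ] [228 229 223]
Tbar1 [0.4059 0.2325 0.0162] [218 213 191]
Tbar2 [0.4366 0.1555 0.0115] [241 236 214]
Tstem [0.3885 0.1842 0.0137] [254 254 250]
Lb1 [ 0.408  -0.1973  0.0171] [255 255 254]
Lc [ 0.4402 -0.1346  0.0168] [215 210 187]
Lstem [ 0.4728 -0.1485  0.0144] [254 254 249]
T [ 0.54836944 -0.05067358 -0.28007298] tilt 28.841831074289782 yaw of upslope -5.279579584920636 3421 5999 0.0015943913569198608
((0.6460355520248413, 0.1260712891817093), (0.17050254344940186, 0.12468445301055908), 85.7532730102539)
gap cen [0.65471104 0.12328816 0.05623542] 1076 -0.014507927719027546
L [ 0.55894364  0.06656394 -0.28998834] tilt 29.374864486807837 yaw of upslope 6.791302736135486 3449 5937 0.0015884328332114914
((0.6591277122497559, -0.15257130563259125), (0.12437046319246292, 0.17093005776405334), 6.509634017944336)
gap cen [ 0.66713177 -0.14374087  0.05672627] 1042 -0.014435160681571996
```

Request:
step_arm(delta_pos=[[1,1,0],[1,1,0],[1,1,0],[1,1,0],[1,1,0],[1,1,0],[1,1,0],[1,1,0],[1,1,0],[1,1,0],[1,1,0],[0,1,0]], turn=[0,0,0,0,0,0,0,0,0,0,0,0])

```text
time: 1.3
ee_pos: [0.4512, -0.2979, 0.2219]
eef_rot: [0.99, 0.142, 0.0, -0.001]
ft_force: [-0.6, -0.1, -1.2]
width: 0.0871
grip_force: 0.0
```

Request:
step_arm(delta_pos=[[0,1,0],[0,1,0],[0,1,0],[0,1,0],[0,0,0],[0,0,0]], turn=[0,0,0,0,0,0])

```text
time: 1.9
ee_pos: [0.4487, -0.2003, 0.2225]
eef_rot: [0.99, 0.141, -0.0, 0.0]
ft_force: [-0.2, -0.7, -0.4]
width: 0.0869
grip_force: 0.0
```

Run:
```python
from bench import *
import cv2,numpy as np
c=camera("wrist"); cv2.imwrite("pics/w1.png",c["image"][:,:,::-1]); np.savez("w1.npz",**c)
print(c["mtx"].tolist(),np.round(c["view"],3).tolist(),np.linalg.inv(c["view"])[:3,3]); s=read_state();print(s["ee_pos"],s["eef_rot"],s["ft_force"])
```

```text
[[371.64829954431775, 0.0, 317.558580929694], [0.0, 371.64829954431775, 237.3173741783414], [0.0, 0.0, 1.0]] [[0.279, -0.96, 0.0, -0.317], [0.921, 0.267, -0.284, -0.325], [0.272, 0.079, 0.959, -0.497], [0.0, 0.0, 0.0, 1.0]] [ 0.52260571 -0.17786297  0.38498867]
[ 0.4486161  -0.20099576  0.2224381 ] [ 9.90119925e-01  1.40223009e-01 -1.56879833e-04  1.34773504e-04] [-0.49271438 -0.17044101 -0.0570167 ]
```

View pics/w1.png

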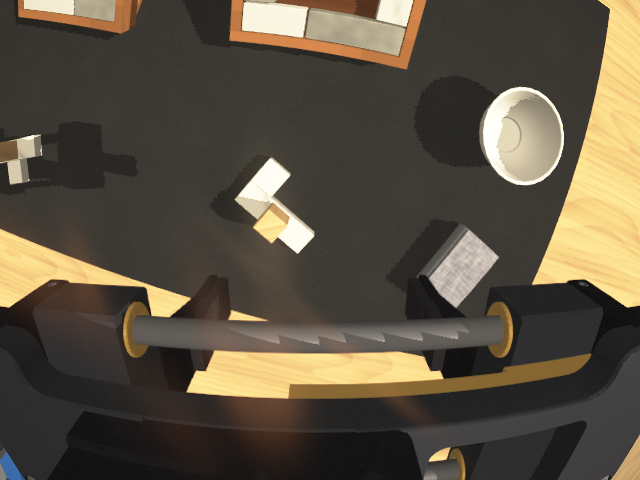

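The wrist view shows the L stone clearly, with its block at about (270,223). The L gap is cut off at the top edge, so I'll raise the arm and look from midway.

Request:
step_arm(delta_pos=[[0.7,1,0.6],[0.7,1,0.6],[0.3,0.5,0.4],[0,0,0],[0,0,0]], turn=[-1,-1,-0.3,0,0])

```text
time: 2.45
ee_pos: [0.4909, -0.1393, 0.2619]
eef_rot: [1.0, 0.003, -0.0, 0.0]
ft_force: [0.1, -0.6, -0.5]
width: 0.0869
grip_force: 0.0
```

Run:
```python
from bench import *
import cv2,numpy as np
c=camera("wrist"); cv2.imwrite("pics/w2.png",c["image"][:,:,::-1]); np.savez("w2.npz",**c)
```

Request:
step_arm(delta_pos=[[0,1,0],[0,1,0],[0,1,0],[0,1,0],[0,1,0],[0,1,0],[0,1,0],[0,1,0],[0,1,0],[0,1,0],[0,0,0],[0,0,0]], turn=[0,0,0,0,0,0,0,0,0,0,0,0])

```text
time: 3.7
ee_pos: [0.4912, 0.1108, 0.2619]
eef_rot: [1.0, 0.003, -0.001, 0.0]
ft_force: [0.9, 0.3, 1.3]
width: 0.0871
grip_force: 0.0
```

Run:
```python
from bench import *
import cv2,numpy as np
c=camera("wrist"); np.savez("w3.npz",**c)
a=np.load("w2.npz")["image"]
cv2.imwrite("pics/w23.png",np.vstack([a[:290],c["image"][:290]])[:,:,::-1])
s=read_state();print(s["ee_pos"],s["eef_rot"],s["joint_positions"])
```

```text
[0.49137419 0.11023844 0.26197362] [ 9.99997547e-01  2.12701960e-03 -4.41344262e-04  4.31478657e-04] [ 0.35135338  0.09412051 -0.69831993  1.68272035  0.06200935  1.38816247
 -1.92266958]
```

View pics/w23.png

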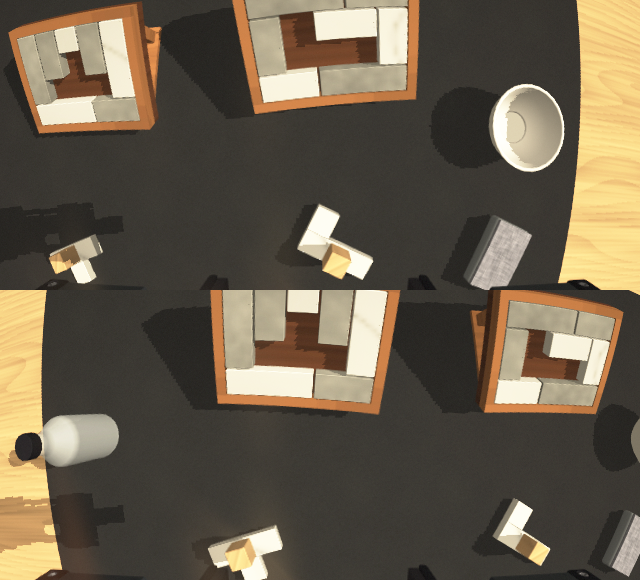

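```bash
cat > fit.py <<'E'
from h import *
from scipy.optimize import minimize
def rays(c):
    K=c["mtx"];v,u=np.mgrid[:480,:640].astype(float)
    x=(u-K[0,2])/K[0,0];y=(v-K[1,2])/K[1,1];t=np.hypot(x,y)+1e-9;s=np.sin(t)/t
    d=np.stack([x*s,-y*s,-np.cos(t)],-1)@c["view"][:3,:3]
    return np.linalg.inv(c["view"])[:3,3],d
def sd(p,kind,e):  # signed distance-like (neg inside) of outline grown by e
    box=lambda x0,x1,y0,y1:np.maximum.reduce([x0-e-p[...,0],p[...,0]-x1-e,y0-e-p[...,1],p[...,1]-y1-e])
    st=(-.0135,.0135) if kind=="T" else (.0165,.0435)
    return np.minimum(box(-.0135,.0135,-.0435,.0435),box(0,.0435,*st))
def frame(yaw,tilt):
    c,s=np.cos(yaw),np.sin(yaw);Rz=np.array([[c,-s,0],[s,c,0],[0,0,1]])
    ct,st=np.cos(tilt),np.sin(tilt)
    return Rz@np.array([[ct,0,-st],[0,1,0],[st,0,ct]])
def hit(o,d,p,R,h):
    n=R[:,2];t=((p+R[:,2]*h-o)@n)/(d@n); return (o+d*t[...,None]-p)@R
sg=lambda s:1/(1+np.exp(np.clip(s/.0005,-50,50)))
def fit_gap(c,kind,x0):
    o,d=rays(c);P=cloud(c,True);hsv=cv2.cvtColor(c["image"],cv2.COLOR_RGB2HSV);rgb=c["image"].astype(int)
    near=np.linalg.norm(P-np.array([*x0[:2],.06]),axis=-1)<.1
    bed=(hsv[...,1]>90)&(hsv[...,2]<150)
    light=near&(hsv[...,1]<80)&(hsv[...,2]>110)
    def pz(q):
        R=frame(q[2],np.pi/6);n=R[:,2];hh=P[light]@n; m=np.abs((P[light]-[*q[:2],.06])@R[:,0])<.065
        hh=hh[m];k=np.median(hh);k=np.median(hh[np.abs(hh-k)<.006])-.015; return (k-n[:2]@q[:2])/n[2],R
    z,R=pz(x0)
    L=hit(o,d,np.array([*x0[:2],z]),R,.015);reg=near&(np.abs(L[...,0]-.015)<.048)&(np.abs(L[...,1])<.065)
    o_,d_,b_=o,d[reg],bed[reg]
    def f(q):
        z,R=pz(q);p=np.array([q[0],q[1],z])
        m=sg(np.maximum(sd(hit(o_,d_,p,R,.015),kind,.0025),sd(hit(o_,d_,p,R,0),kind,.0025)))
        return np.abs(m-b_).mean()
    r=min((minimize(f,q,method="Nelder-Mead",options=dict(initial_simplex=np.array(q)+.8*np.array([[0,0,0],[.008,0,0],[0,.008,0],[0,0,.08]]),xatol=1e-5,fatol=1e-6)) for q in (x0,np.array(x0)+[.006,.004,.02])),key=lambda r:r.fun)
    print(kind,"gap",r.x[:2].round(4),"z",pz(r.x)[0].round(4),"yaw deg",np.degrees(r.x[2]).round(2),"err",round(r.fun,4),"bedfrac",b_.mean().round(3),reg.sum());return r.x
def fit_stone(c,kind,x0):
    o,d=rays(c);rgb=c["image"].astype(int);P=cloud(c,True)
    G=hit(o,d,np.array([*x0[:2],0]),np.eye(3),.015);reg=(np.linalg.norm(G[...,:2],axis=-1)<.085)&(np.mgrid[:480,:640][0]<285)
    fg=(cv2.cvtColor(c["image"],cv2.COLOR_RGB2HSV)[...,2]>95)[reg];d_=d[reg]
    def f(q):
        p=np.array([q[0],q[1],0]);R=frame(q[2],0)
        s=np.minimum.reduce([sd(hit(o,d_,p,R,h),kind,0) for h in (0,.005,.01,.015)]+[np.abs(hit(o,d_,p,R,h)[...,:2]).max(-1)-.012 for h in (.02,.026,.032,.038,.045,.051)])
        return np.abs(sg(s)-fg).mean()
    r=min((minimize(f,q,method="Nelder-Mead",options=dict(initial_simplex=np.array(q)+.8*np.array([[0,0,0],[.008,0,0],[0,.008,0],[0,0,.08]]),xatol=1e-5,fatol=1e-6)) for q in (x0,np.array(x0)+[.006,.004,.02])),key=lambda r:r.fun)
    print(kind,"stone",r.x[:2].round(4),"yaw deg",np.degrees(r.x[2]).round(2),"err",round(r.fun,4),"fg",fg.mean().round(3));return r.x
E
python3 - <<'E'
from fit import *
a=dict(np.load("w2.npz"));b=dict(np.load("w3.npz"))
R=np.radians
for c in (a,b):
    fit_gap(c,"T",[.65,.125,R(-4.5)]);fit_gap(c,"L",[.655,-.145,R(6.6)])
    fit_stone(c,"T",[.419,.195,R(-158)]);fit_stone(c,"L",[.427,-.162,R(-27)])
E
```

```text
T gap [0.6377 0.1292] z 0.0476 yaw deg -4.09 err 0.017 bedfrac 0.206 7299
L gap [ 0.6504 -0.1506] z 0.0477 yaw deg 6.19 err 0.0209 bedfrac 0.303 11093
T stone [0.4199 0.1989] yaw deg -162.52 err 0.0134 fg 0.22
L stone [ 0.4254 -0.1597] yaw deg -26.08 err 0.0134 fg 0.219
T gap [0.6378 0.1292] z 0.0478 yaw deg -4.42 err 0.0262 bedfrac 0.284 11882
L gap [ 0.6504 -0.1506] z 0.0477 yaw deg 5.98 err 0.0173 bedfrac 0.22 7275
T stone [0.4201 0.1981] yaw deg -162.12 err 0.0302 fg 0.228
L stone [ 0.4254 -0.1604] yaw deg -25.77 err 0.0128 fg 0.209
```

Both views agree to under a millimetre. Next I move above the T stone.

Request:
step_arm(delta_pos=[[-0.571,0.7064,-0.8],[-0.571,0.7064,-0.8],[-0.571,0.7064,-0.8],[-0.571,0.7064,-0.8],[-0.571,0.7064,-0.8],[0,0,-0.9],[0,0,-0.8],[0,0,-0.8],[0,0,0],[0,0,0]], turn=[0.508,0.508,0.508,0.508,0.508,0,0,0,0,0])

```text
time: 4.75
ee_pos: [0.4202, 0.1995, 0.1003]
eef_rot: [0.988, 0.154, -0.0, 0.0]
ft_force: [0.6, -0.7, 0.8]
width: 0.087
grip_force: 0.0
```

Run:
```python
from bench import *
import cv2,numpy as np
s=read_state();print(s["ee_pos"],s["eef_rot"],s["joint_positions"])
c=camera("wrist"); np.savez("w4.npz",**c);cv2.imwrite("pics/w4.png",c["image"][:,:,::-1])
```

```text
[0.42024812 0.1994533  0.1003024 ] [ 9.88072620e-01  1.53988302e-01 -2.95731206e-04  1.13966116e-04] [ 0.22101643  0.17206957 -0.80828177  1.97958159  0.14337572  1.04765282
 -1.91350195]
```

View pics/w4.png

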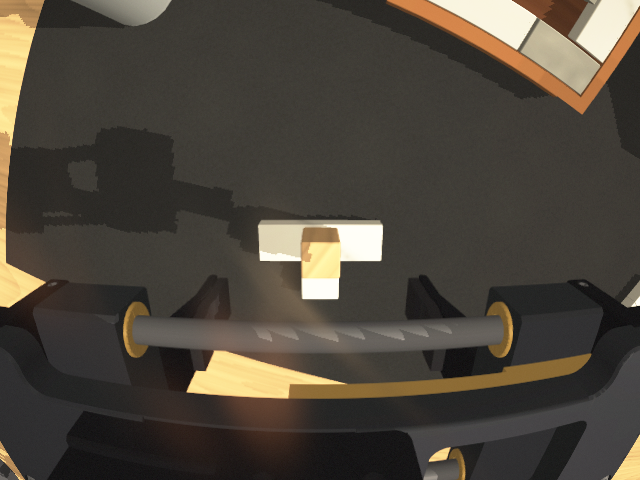

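The block is centred between the fingers and the bar lies square to the grip line. I descend and grip.

Request:
step_arm(delta_pos=[[0,-0.04,-1],[0,0,-1],[0,0,-0.7],[0,0,-0.39],[0,0,0],[0,0,0]], turn=[0,0,0,0,0,0])

```text
time: 5.4
ee_pos: [0.4206, 0.1997, 0.0238]
eef_rot: [0.988, 0.155, 0.001, -0.0]
ft_force: [-0.8, -0.2, 0.7]
width: 0.087
grip_force: 0.0
```

Request:
step_arm(delta_pos=[[0,0,0],[0,0,0],[0,0,0],[0,0,0],[0,0,0],[0,0,0],[0,0,0],[0,0,0]], turn=[0,0,0,0,0,0,0,0], grip=1, newtons=15)

```text
time: 6.2
ee_pos: [0.4199, 0.1995, 0.0228]
eef_rot: [0.988, 0.155, 0.0, 0.0]
ft_force: [0.9, -0.6, -0.1]
width: 0.031
grip_force: 0.0
```

Request:
step_arm(delta_pos=[[0,0,0],[0,0,0],[0,0,0],[0,0,0.2],[0,0,0.6],[0,0,0.8],[0,0,1],[0,0,1],[0,0,1]], turn=[0,0,0,0,0,0,0,0,0])

```text
time: 7.1
ee_pos: [0.4198, 0.1998, 0.1399]
eef_rot: [0.988, 0.155, 0.0, -0.0]
ft_force: [0.0, 0.2, -1.3]
width: 0.0242
grip_force: 15.0
```

Request:
step_arm(delta_pos=[[0.319,-0.081,0.1],[0.319,-0.081,0.1],[0.319,-0.081,0],[0.319,-0.081,0],[0.319,-0.081,0],[0.319,-0.081,0],[0.319,-0.081,0],[0.319,-0.081,0],[0.319,-0.081,0],[0.319,-0.081,0],[0.319,-0.081,0],[0.319,-0.081,0]], turn=[0.957,0.957,0.957,0.957,0.957,0.957,0.957,0.957,0.957,0.957,0.957,0.957])

```text
time: 8.3
ee_pos: [0.516, 0.1752, 0.1441]
eef_rot: [0.662, 0.749, 0.0, 0.0]
ft_force: [-0.8, 0.1, -1.4]
width: 0.0242
grip_force: 15.0
```

Request:
step_arm(delta_pos=[[0.319,-0.081,0],[0.319,-0.081,0],[0.319,-0.081,0],[0.319,-0.081,0],[0.319,-0.081,0],[0.319,-0.081,0],[0.319,-0.081,0],[0.319,-0.081,0],[0.319,-0.081,0],[0.319,-0.081,0],[0.319,-0.081,0],[0.319,-0.081,0]], turn=[0.957,0.957,0.957,0.957,0.957,0.957,0.957,0.957,0.957,0.957,0.957,0.957])

```text
time: 9.5
ee_pos: [0.6117, 0.1505, 0.1441]
eef_rot: [0.035, 0.999, 0.0, 0.0]
ft_force: [-0.3, 0.3, -1.2]
width: 0.0239
grip_force: 15.0
```

Request:
step_arm(delta_pos=[[0,0,0],[0,0,0]], turn=[0,0])

```text
time: 9.7
ee_pos: [0.6111, 0.1509, 0.1435]
eef_rot: [0.039, 0.999, 0.0, -0.0]
ft_force: [-0.9, -0.2, -0.7]
width: 0.0237
grip_force: 15.0
```

Run:
```python
from bench import *
import numpy as np
s=read_state();print(s["ee_pos"],s["eef_rot"],s["joint_positions"],s["ft_force"])
x,y=s["eef_rot"][:2];print(np.degrees(2*np.arctan2(y,x)))
```

```text
[0.61113153 0.15088733 0.1434816 ] [ 3.91602978e-02  9.99232899e-01  2.84308934e-04 -5.94191955e-05] [ 0.4460631   0.63855457 -1.08541309  1.50639927  0.57131217  1.34271229
  0.80473494] [-0.89036607 -0.21719794 -0.74226685]
175.511412502586
```

Request:
step_arm(delta_pos=[[0,0,-0.8],[0,0,-0.7],[0,0,-0.2],[0,0,-0.15],[0,0,-0.15],[0,0,-0.15],[0,0,-0.15],[0,0,0]], turn=[0.04,0,0,0,0,0,0,0], newtons=8)

```text
time: 10.5
ee_pos: [0.6102, 0.1512, 0.0854]
eef_rot: [0.035, 0.999, -0.0, -0.001]
ft_force: [-2.1, 0.3, 1.0]
width: 0.0238
grip_force: 8.0
```

Run:
```python
from bench import *
import numpy as np,cv2
s=read_state();print(s["ee_pos"],s["ft_force"],s["torque"])
c=camera("wrist"); np.savez("w5.npz",**c);cv2.imwrite("pics/w5.png",c["image"][:,:,::-1])
```

```text
[0.6102285  0.15118079 0.08541085] [-2.12366803  0.30987414  0.99739267] [0.03385798 0.62064468 0.01177759]
```

View pics/w5.png

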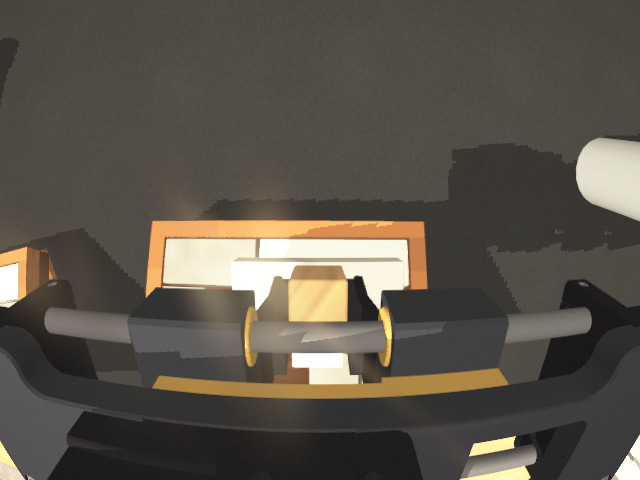

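The stone is pivoting in the fingers as planned, with forces around 2 N. I keep lowering until it lies flat on the slope.

Request:
step_arm(delta_pos=[[0,0,-0.12],[0,0,-0.1],[0,0,-0.06],[0,0,0],[0,0,0]], turn=[0,0,0,0,0])

```text
time: 11.05
ee_pos: [0.6106, 0.1513, 0.0786]
eef_rot: [0.035, 0.999, 0.0, -0.001]
ft_force: [-4.8, 0.2, 0.9]
width: 0.0238
grip_force: 8.0
```

Request:
step_arm(delta_pos=[[0,0,-0.05],[0,0,0]], turn=[0,0])

```text
time: 11.25
ee_pos: [0.6105, 0.1513, 0.0774]
eef_rot: [0.035, 0.999, 0.0, -0.001]
ft_force: [-6.1, 0.5, 1.7]
width: 0.0236
grip_force: 8.0
```

Request:
step_arm(delta_pos=[[0,0,-0.05],[0,0,0]], turn=[0,0])

```text
time: 11.45
ee_pos: [0.6105, 0.1513, 0.0761]
eef_rot: [0.035, 0.999, 0.0, -0.001]
ft_force: [-5.6, -0.4, 2.2]
width: 0.0239
grip_force: 8.0
```

```bash
cat > tilt.py <<'E'
from bench import *
from fit import *
import sys
def tilt(name):
    c=camera("wrist"); np.savez(name+".npz",**c);cv2.imwrite("pics/"+name+".png",c["image"][:,:,::-1])
    s=read_state();P=cloud(c,True);yaw=2*np.arctan2(s["eef_rot"][1],s["eef_rot"][0])+np.pi
    R=frame(yaw,0);Q=(P-s["ee_pos"])@R   # stone-ish axes: x uphill,y left
    for nm,y0,y1 in (("left",.022,.040),("right",-.040,-.022)):
        m=(Q[...,1]>y0)&(Q[...,1]<y1)&(Q[...,0]>-.03)&(Q[...,0]<.04)&(Q[...,2]<.02)&(Q[...,2]>-.04)
        q=Q[m];
        hb=np.round(q[:,0],3); print(nm,[(round(float(x),3),round(float(np.median(q[np.abs(q[:,0]-x)<.0015,2])),4),int((np.abs(q[:,0]-x)<.0015).sum())) for x in np.arange(-.03,.041,.004) if (np.abs(q[:,0]-x)<.0015).sum()>5])
    print(s["ee_pos"],s["ft_force"],np.degrees(yaw)%360)
if __name__=="__main__": tilt(sys.argv[1])
E
python3 tilt.py w6
```

```text
left [(-0.022, -0.0394, 49), (-0.018, -0.0385, 144), (-0.014, -0.0125, 373), (-0.01, -0.0096, 421), (-0.006, -0.0071, 235), (-0.002, -0.0053, 144), (0.002, -0.0036, 71), (0.006, -0.0024, 29)]
right [(-0.022, -0.0394, 72), (-0.018, -0.0385, 133), (-0.014, -0.0118, 353), (-0.01, -0.0094, 400), (-0.006, -0.007, 260), (-0.002, -0.0056, 157), (0.002, -0.0037, 67), (0.006, -0.0022, 24)]
[0.61052614 0.15133    0.07613076] [-5.81134533 -0.575244    1.67304643] 356.00699175895187
```

The stone is tilted about 25.5°, but it has slipped about 13 mm downhill in the pads. It is close enough for the gap walls to capture it. I firm the grip, lift, and move to a point above the gap to check.

Request:
step_arm(delta_pos=[[0,0,0],[0,0,0],[0,0,0.2],[0,0,0.4],[0.2,-0.41,0],[0.19,-0.42,0],[0,0,0],[0,0,0]], turn=[0,0,0,0,0,0,0,0], newtons=25)

```text
time: 12.3
ee_pos: [0.6212, 0.1292, 0.0904]
eef_rot: [0.036, 0.999, 0.0, -0.0]
ft_force: [-0.5, 1.0, -1.0]
width: 0.024
grip_force: 25.0
```

```bash
python3 tilt.py w7
```

```text
left [(-0.014, -0.0103, 157), (-0.01, -0.0089, 260), (-0.006, -0.0079, 382), (-0.002, -0.0058, 168), (0.002, -0.0038, 77), (0.006, -0.0025, 29)]
right [(-0.014, -0.0103, 157), (-0.01, -0.0089, 254), (-0.006, -0.008, 384), (-0.002, -0.0057, 166), (0.002, -0.0039, 73), (0.006, -0.0028, 24)]
[0.62097004 0.12994453 0.09055153] [-0.32729682  0.36336842 -1.18189283] 355.9615549062379
```

View pics/w7.png

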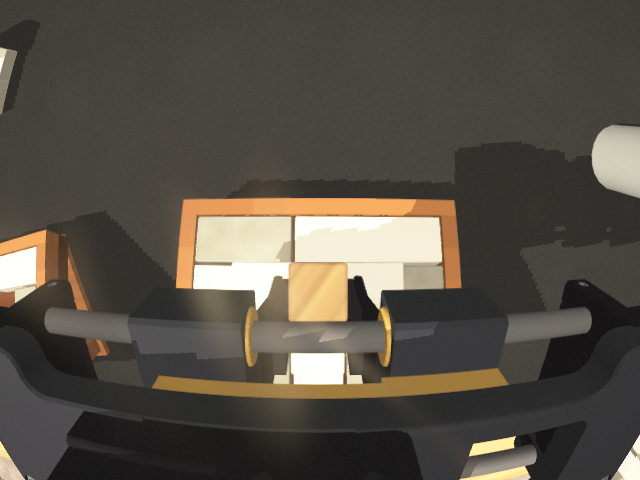

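Run:
```python
from fit import *
for n,ee in (("w6",[.61053,.15133,.07613]),("w7",[.62097,.12994,.09055])):
    c=dict(np.load(n+".npz"));P=cloud(c,True);R=frame(np.radians(-4),0);Q=(P-ee)@R
    for nm,(a,b,lo,hi) in dict(barL=(.024,.041,-.03,.015),barR=(-.041,-.024,-.03,.015),blk=(-.010,.010,.018,.06)).items():
        m=(Q[...,1]>a)&(Q[...,1]<b)&(Q[...,2]>lo)&(Q[...,2]<hi)&(np.abs(Q[...,0])<.045);q=Q[m]
        k=np.ones(len(q),bool)
        for t in (.008,.004,.003,.003):
            s=np.linalg.lstsq(np.c_[q[k][:,:2],np.ones(k.sum())],q[k][:,2],rcond=None)[0];r=q[:,2]-np.c_[q[:,:2],np.ones(len(q))]@s;k=np.abs(r)<t
        print(n,nm,"tilt",np.degrees(np.arctan(s[0])).round(1),"z0",s[2].round(4),"x 2-98%",np.percentile(q[k][:,0],[2,98]).round(4),"z",np.percentile(q[k][:,2],[2,98]).round(4),"ymid",np.median(q[:,1]).round(4),k.sum(),len(q))
```

```text
w6 barL tilt 22.3 z0 -0.0044 x 2-98% [-0.0144  0.005 ] z [-0.0112 -0.0025] ymid 0.0313 1115 1115
w6 barR tilt 21.9 z0 -0.0046 x 2-98% [-0.0146  0.0048] z [-0.0111 -0.0027] ymid -0.0307 1118 1118
w6 blk tilt 22.5 z0 0.0345 x 2-98% [-0.0267 -0.0058] z [0.0226 0.0322] ymid 0.0 2953 2953
w7 barL tilt 22.3 z0 -0.0048 x 2-98% [-0.014   0.0049] z [-0.0114 -0.0026] ymid 0.0309 1120 1120
w7 barR tilt 22.0 z0 -0.0047 x 2-98% [-0.0142  0.0046] z [-0.0112 -0.0027] ymid -0.0311 1115 1115
w7 blk tilt 22.1 z0 0.0341 x 2-98% [-0.0262 -0.0056] z [0.023  0.0321] ymid -0.0002 2885 2885
```

The stone is tilted 22°, about 8° short of the slope, and its shift in the grip is now known. I insert it along the panel normal.

Request:
step_arm(delta_pos=[[0.1,0,-0.18],[0.1,0,-0.17],[0.08,0,-0.16],[0.05,0,-0.1],[0.04,0,-0.08],[0,0,0],[0,0,0]], turn=[-0.02,0,0,0,0,0,0])

```text
time: 13.05
ee_pos: [0.6303, 0.1302, 0.0736]
eef_rot: [0.036, 0.999, 0.0, 0.0]
ft_force: [0.7, 0.0, -1.6]
width: 0.024
grip_force: 25.0
```

Run:
```python
from bench import *
s=read_state();print(s["ee_pos"],s["ft_force"],s["torque"])
```

```text
[0.63033748 0.13019944 0.07362403] [ 0.74030044  0.00494614 -1.59581754] [ 0.11414688 -0.13298027  0.02633222]
```

Request:
step_arm(delta_pos=[[0,0,0],[0,0,0],[0,0,0],[0,0,0],[0,0,0],[0,0,0.4],[-0.4,0,0.8],[-0.4,0,1],[-0.4,0,1],[0,0,0]], turn=[0,0,0,0,0,0,0,0,0,0], grip=0.5)

```text
time: 14.05
ee_pos: [0.6009, 0.1315, 0.1579]
eef_rot: [0.036, 0.999, 0.001, 0.002]
ft_force: [0.7, 0.2, -0.6]
width: 0.0434
grip_force: 0.0
```

Run:
```python
from bench import *
from fit import *
c=camera("wrist"); np.savez("w8.npz",**c);cv2.imwrite("pics/w8.png",c["image"][:,:,::-1])
P=cloud(c,True);R=frame(np.radians(-4.2),np.pi/6);Q=(P-[.6378,.1292,.0477])@R
def med(nm,x0,x1,y0,y1):
    q=Q[(Q[...,0]>x0)&(Q[...,0]<x1)&(Q[...,1]>y0)&(Q[...,1]<y1)&(Q[...,2]<.06)]
    print(nm,len(q),np.median(q[:,2]).round(4) if len(q) else "")
med("barL",-.010,.010,.02,.04);med("barR",-.010,.010,-.04,-.02);med("barLlow",-.011,-.004,.02,.04);med("barLhi",.004,.011,.02,.04)
med("stem",.03,.04,-.01,.01);med("panel low",-.04,-.022,-.04,.04);med("panel hi",.02,.04,.022,.04)
k=(Q[...,2]>.04)&(Q[...,2]<.07)&(np.abs(Q[...,0])<.05)&(np.abs(Q[...,1])<.02);q=Q[k];print("blk",np.percentile(q,[2,50,98],axis=0).round(4))
s=read_state();print(s["ee_pos"],s["ft_force"],s["joint_positions"],s["width"])
```

```text
barL 602 0.015
barR 587 0.015
barLlow 233 0.015
barLhi 215 0.0148
stem 108 0.015
panel low 2330 0.015
panel hi 272 0.015
blk [[-0.0142 -0.01    0.0463]
 [-0.0018  0.0012  0.051 ]
 [ 0.0095  0.0125  0.0524]]
[0.60091418 0.13060883 0.15592252] [ 0.02852945 -1.3069259  -0.84862349] [ 0.50924288  0.59967783 -1.11045114  1.53632969  0.54713192  1.34404836
  0.84374678] 0.04331701289806576
```

View pics/w8.png

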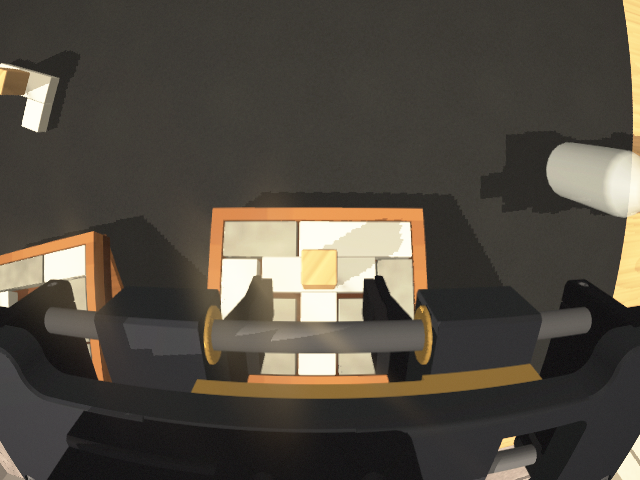

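The T stone is seated flush: the stone and panel tops both read 15.0 mm, and the block is centred. Next is the L stone.

Request:
step_arm(delta_pos=[[-0.585,-0.968,0],[-0.585,-0.968,0],[-0.585,-0.968,0],[-0.585,-0.968,0],[-0.585,-0.968,0],[-0.585,-0.968,0],[-0.585,-0.968,0],[-0.585,-0.968,0],[-0.585,-0.968,0],[-0.585,-0.968,0],[-0.585,-0.968,0],[-0.585,-0.968,0]], turn=[-0.264,-0.264,-0.264,-0.264,-0.264,-0.264,-0.264,-0.264,-0.264,-0.264,-0.264,-0.264], grip=0)

```text
time: 15.3
ee_pos: [0.424, -0.1614, 0.1533]
eef_rot: [0.225, 0.974, 0.0, -0.0]
ft_force: [0.3, 0.2, 0.4]
width: 0.0871
grip_force: 0.0
```

Request:
step_arm(delta_pos=[[0,0,-1],[0,0,-1],[0,0,-0.3],[0,0,0],[0,0,0]], turn=[0,0,0,0,0])

```text
time: 15.8
ee_pos: [0.4255, -0.16, 0.0968]
eef_rot: [0.224, 0.975, 0.0, 0.0]
ft_force: [-0.2, -0.5, 0.9]
width: 0.0868
grip_force: 0.0
```

Run:
```python
from bench import *
from fit import *
s=read_state();print(s["ee_pos"],s["joint_positions"],np.degrees(2*np.arctan2(s["eef_rot"][1],s["eef_rot"][0])))
c=camera("wrist"); np.savez("w9.npz",**c);cv2.imwrite("pics/w9.png",c["image"][:,:,::-1])
fit_stone(c,"L",[.4254,-.160,np.radians(-25.9)])
```

```text
[ 0.42550633 -0.15997508  0.0968463 ] [ 1.36652063  0.25566315 -1.1923475   1.99768544  0.2716814   1.06294414
  1.17034513] 154.12374507690188
L stone [ 0.4259 -0.1598] yaw deg -25.33 err 0.0333 fg 0.233
```

View pics/w9.png

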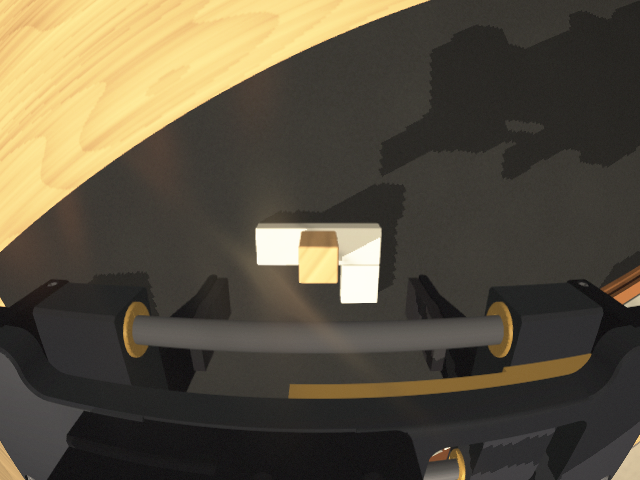

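The L stone is aligned with the fingers. I descend and grip.

Request:
step_arm(delta_pos=[[0,0,-1],[0,0,-1],[0,0,-0.6],[0,0,-0.31],[0,0,0]], turn=[0.04,0,0,0,0])

```text
time: 16.35
ee_pos: [0.425, -0.1603, 0.0234]
eef_rot: [0.222, 0.975, 0.0, -0.0]
ft_force: [-0.0, -0.0, -0.6]
width: 0.0869
grip_force: 0.0
```

Request:
step_arm(delta_pos=[[0,0,0],[0,0,0],[0,0,0],[0,0,0],[0,0,0],[0,0,0],[0,0,0],[0,0,0],[0,0,0],[0,0,0],[0,0,0]], turn=[0,0,0,0,0,0,0,0,0,0,0], grip=1, newtons=15)

```text
time: 17.45
ee_pos: [0.4248, -0.1603, 0.0233]
eef_rot: [0.222, 0.975, 0.0, -0.0]
ft_force: [0.5, 0.6, 0.0]
width: 0.0239
grip_force: 15.0
```

Request:
step_arm(delta_pos=[[0,0,0.2],[0,0,0.6],[0,0,1],[0,0,1],[0,0,1],[0,0,1],[0,0,0]], turn=[0,0,0,0,0,0,0])

```text
time: 18.15
ee_pos: [0.4264, -0.1608, 0.1461]
eef_rot: [0.222, 0.975, -0.001, 0.002]
ft_force: [-0.5, 0.3, -1.3]
width: 0.0237
grip_force: 15.0
```

Run:
```python
from bench import *
import numpy as np
s=read_state();print(s["ee_pos"],s["width"],s["grip_force"],s["joint_positions"],np.degrees(2*np.arctan2(s["eef_rot"][1],s["eef_rot"][0])))
```

```text
[ 0.42641182 -0.16077515  0.14606229] 0.023697324209744304 14.996293697040528 [ 1.45788595  0.16427365 -1.25444475  1.94331913  0.17363496  1.14861104
  1.25937718] 154.34633809553983
```

Request:
step_arm(delta_pos=[[0.854,-0.064,0],[0.854,-0.064,0],[0.854,-0.064,0],[0.854,-0.064,0],[0.854,-0.064,0],[0.854,-0.064,0],[0.854,-0.064,0],[0.854,-0.064,0],[0.854,-0.064,0],[0.854,-0.064,0],[0,0,0],[0,0,0]], turn=[0.462,0.462,0.462,0.462,0.462,0.462,0.462,0.462,0.462,0.462,0,0])

```text
time: 19.35
ee_pos: [0.638, -0.1756, 0.1421]
eef_rot: [-0.053, 0.999, 0.001, -0.001]
ft_force: [0.4, -0.6, -0.7]
width: 0.0243
grip_force: 15.0
```

Run:
```python
from bench import *
import numpy as np
s=read_state();print(s["ee_pos"],s["width"],s["ft_force"],s["joint_positions"],np.degrees(2*np.arctan2(s["eef_rot"][1],s["eef_rot"][0])))
```

```text
[ 0.6380066  -0.17563782  0.14208716] 0.02427133262182412 [ 0.36078821 -0.61454954 -0.71211977] [ 0.90583524  0.71313118 -1.08108034  1.41114842  0.6263598   1.38754054
  1.4941306 ] 186.10543915847055
```

Request:
step_arm(delta_pos=[[0.08,-0.05,-0.8],[0,0,-0.5],[0,0,-0.12],[-0.133,-0.014,-0.165],[-0.133,-0.014,-0.165],[-0.1,-0.011,-0.185],[-0.1,-0.011,-0.185],[0,0,0]], turn=[0,0,0,0,0,0,0,0], newtons=8)

```text
time: 20.15
ee_pos: [0.628, -0.179, 0.0897]
eef_rot: [-0.053, 0.999, 0.0, -0.0]
ft_force: [0.4, -0.2, -0.5]
width: 0.024
grip_force: 8.0
```

Request:
step_arm(delta_pos=[[-0.07,-0.007,-0.2],[-0.07,-0.007,-0.2],[0,0,0]], turn=[0,0,0])

```text
time: 20.45
ee_pos: [0.6247, -0.1793, 0.0794]
eef_rot: [-0.053, 0.999, 0.0, -0.0]
ft_force: [0.2, -0.0, -1.4]
width: 0.0238
grip_force: 8.0
```

```bash
cat > t2.py <<'E'
from bench import *
from fit import *
import sys
n=sys.argv[1];s=read_state();ee=s["ee_pos"];yaw=2*np.arctan2(s["eef_rot"][1],s["eef_rot"][0])+np.pi
c=camera("wrist");np.savez(n+".npz",**c);cv2.imwrite("pics/"+n+".png",c["image"][:,:,::-1])
P=cloud(c,True);R=frame(yaw,0);Q=(P-ee)@R
for nm,(a,b,lo,hi) in dict(barL=(.024,.041,-.025,.02),barR=(-.041,-.024,-.025,.02),blk=(-.010,.010,.018,.06)).items():
    m=(Q[...,1]>a)&(Q[...,1]<b)&(Q[...,2]>lo)&(Q[...,2]<hi)&(np.abs(Q[...,0])<.045);q=Q[m];k=np.ones(len(q),bool)
    for t in (.008,.004,.003,.003):
        A=np.c_[q[:,:2],np.ones(len(q))];w=np.linalg.lstsq(A[k],q[k,2],rcond=None)[0];r=q[:,2]-A@w;k=np.abs(r)<t
    print(nm,"tilt",np.degrees(np.arctan(w[0])).round(1),"roll",np.degrees(np.arctan(w[1])).round(1),"z0",w[2].round(4),"x",np.percentile(q[k][:,0],[2,98]).round(4),"z",np.percentile(q[k][:,2],[2,98]).round(4),k.sum(),len(q))
print(ee,s["ft_force"],np.degrees(yaw)%360)
E
python3 t2.py w10
```

```text
barL tilt 25.3 roll 0.2 z0 -0.0096 x [-0.0031  0.008 ] z [-0.0113 -0.0053] 393 393
barR tilt 26.5 roll 0.6 z0 -0.0094 x [-0.0031  0.0081] z [-0.0126 -0.0058] 443 443
blk tilt 26.1 roll 0.3 z0 0.0305 x [-0.0171 -0.0039] z [0.0214 0.0291] 1821 1821
[ 0.62469623 -0.17926461  0.07943543] [ 0.16183835 -0.04155962 -1.4476214 ] 6.101317056991377
```

The rolling motion gives 26° with no slip. One more nudge to flatten it, then I firm the grip and recheck.

Request:
step_arm(delta_pos=[[-0.03,0,-0.07],[-0.03,0,-0.08],[-0.02,0,-0.06],[0,0,0]], turn=[0,0,0,0])

```text
time: 20.9
ee_pos: [0.6231, -0.1791, 0.075]
eef_rot: [-0.053, 0.999, 0.0, -0.0]
ft_force: [-0.0, 0.7, -0.3]
width: 0.0235
grip_force: 8.0
```

Request:
step_arm(delta_pos=[[0,0,0],[0,0,0],[-0.1,0,0.3],[-0.1,0,0.4],[0,0,0],[0,0,0]], turn=[0,0,0,0,0,0], newtons=25)

```text
time: 21.5
ee_pos: [0.6184, -0.1793, 0.0931]
eef_rot: [-0.053, 0.999, -0.0, 0.0]
ft_force: [0.8, -0.1, -1.3]
width: 0.0238
grip_force: 25.0
```

```bash
python3 t2.py w11
```

```text
barL tilt 29.3 roll -1.0 z0 -0.0096 x [-0.0015  0.0081] z [-0.0119 -0.0054] 320 320
barR tilt 28.7 roll 0.4 z0 -0.01 x [-0.0016  0.0077] z [-0.0117 -0.0053] 326 326
blk tilt 29.9 roll -0.0 z0 0.0313 x [-0.0177 -0.0041] z [0.0205 0.0293] 1930 1930
[ 0.61835233 -0.17934916  0.09314273] [ 0.78038411 -0.06919223 -1.32633562] 6.098370983027564
```

Request:
step_arm(delta_pos=[[0.07,0.51,0],[0.07,0.51,0],[0,0,-0.28],[0,0,0],[0,0,0]], turn=[0,0,0,0,0])

```text
time: 22.05
ee_pos: [0.6214, -0.154, 0.085]
eef_rot: [-0.053, 0.999, 0.0, -0.0]
ft_force: [0.8, -0.3, -0.8]
width: 0.0237
grip_force: 25.0
```

Run:
```python
from bench import *
s=read_state();print(s["ee_pos"],s["ft_force"])
```

```text
[ 0.62143407 -0.15396683  0.08502721] [ 0.79696518 -0.33145468 -0.84705744]
```

Request:
step_arm(delta_pos=[[0.13,0.02,-0.2],[0.12,0.02,-0.18],[0.1,0.01,-0.16],[0.06,0.01,-0.1],[0.045,0,-0.076],[0,0,0],[0,0,0]], turn=[0,0,0,0,0,0,0])

```text
time: 22.75
ee_pos: [0.6331, -0.1521, 0.0677]
eef_rot: [-0.053, 0.999, 0.0, 0.0]
ft_force: [0.6, 0.2, -1.7]
width: 0.0236
grip_force: 25.0
```

Run:
```python
from bench import *
s=read_state();print(s["ee_pos"],s["ft_force"],s["torque"])
```

```text
[ 0.63309637 -0.1521435   0.06774187] [ 0.56377987  0.24070371 -1.69501543] [ 0.09729445 -0.11610308  0.03781496]
```

No contact forces, so the stone is inside the gap. I release, withdraw and check.

Request:
step_arm(delta_pos=[[0,0,0],[0,0,0],[0,0,0],[0,0,0],[0,0,0],[0,0,0.4],[-0.4,0,0.8],[-0.4,0,1],[-0.4,0,1],[0,0,0]], turn=[0,0,0,0,0,0,0,0,0,0], grip=0.5)

```text
time: 23.75
ee_pos: [0.6041, -0.1521, 0.1519]
eef_rot: [-0.053, 0.999, -0.001, 0.002]
ft_force: [0.8, -0.7, -0.1]
width: 0.0439
grip_force: 0.0
```

Request:
step_arm(delta_pos=[[-1,0,0.5],[-1,0,0.5],[-1,0,0.5],[0,0,0],[0,0,0]], turn=[0,0,0,0,0])

```text
time: 24.25
ee_pos: [0.5282, -0.1528, 0.1854]
eef_rot: [-0.053, 0.999, -0.001, 0.0]
ft_force: [0.5, 0.4, -0.7]
width: 0.0436
grip_force: 0.0
```

Run:
```python
from bench import *
from fit import *
c=camera("top");cs=camera("scene");P=cloud(c);Ps=cloud(cs);cv2.imwrite("pics/end.png",cv2.resize(c["image"][130:250,190:450],None,fx=3,fy=3)[:,:,::-1])
for k,g,yaw,st in (("T",[.6378,.1292,.0477],-4.2,(-.01,.01)),("L",[.6504,-.1506,.0477],6.1,(.02,.04))):
  R=frame(np.radians(yaw),np.pi/6)
  for cn,PP in (("top",P),("scene",Ps)):
    Q=(PP-g)@R
    def med(x0,x1,y0,y1):
        q=Q[(Q[...,0]>x0)&(Q[...,0]<x1)&(Q[...,1]>y0)&(Q[...,1]<y1)&(np.abs(Q[...,2]-.01)<.025)];return (len(q),float(np.median(q[:,2]).round(4))) if len(q) else None
    print(k,cn,"bar+y",med(-.01,.01,.02,.04),"bar-y",med(-.01,.01,-.04,-.02),"stem",med(.028,.04,*st),"panel",med(-.04,-.022,-.06,.06))
```

```text
T top bar+y (88, 0.0137) bar-y (93, 0.014) stem (57, 0.0138) panel (454, 0.0137)
T scene bar+y (38, 0.0142) bar-y (49, 0.0142) stem (26, 0.0142) panel (137, 0.0142)
L top bar+y (90, 0.0138) bar-y (21, 0.0138) stem (57, 0.0144) panel (283, 0.0141)
L scene bar+y (69, 0.0141) bar-y (73, 0.014) stem (43, 0.0142) panel (258, 0.014)
```

View pics/end.png

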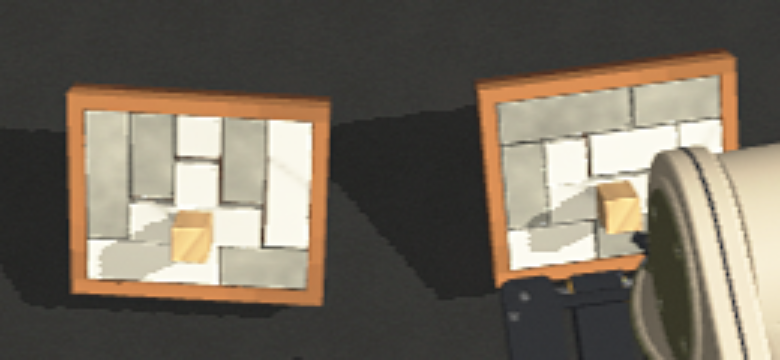

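Both stones sit flush: stone and panel heights match within 0.3 mm in both cameras. The arm is clear, so I hand the job in.

```bash
python3 -c "
from bench import *
print(close_job())"
```

```text
the job is handed in; nothing more can be done
None
```

Both stones (T and L) are set in their gaps and released, flush with their panels to within 0.3 mm by camera depth, and the job was handed in at about 24 s with the bystanders untouched.

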